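Earth, start, step, hold: checking a repaired board

ROBOT

A 6-joint arm with a two-finger parallel gripper is mounted at the origin on the work surface. World frame = base frame: x ahead of the robot, y to its left, z up, the work surface at z = 0. Lengths are in m, angles in rad, forces in N, time in s.
With the tool pointing down it reaches from about 0.35 to 0.975 m from the base axis. Payload 4.9 kg.
Tool frame: the origin (TCP) lies at the very end of the fingers, on their centre line; the grasp point (between the pads) lies ctrl.grip_point_offset behind it (ctrl.grip_point_offset is the distance from the TCP to the grasp point, in m); z points along the fingers, y is the direction in which the jaws open and shut (so a half turn about z gives the same grasp; the last joint's range is limited). The gripper opens to 85 mm and grips with 20 to 120 N. Pads are 22 mm wide; open, the fingers measure 114 mm over their backs; the gripper's body (76 mm by 85 mm) begins 54 mm behind the grasp point. The pads swing forward as they close: fully open they stand 13 mm farther back than shut.
Start: joints at [1.152, 0.053, 1.613, -0, 1.476, -0.119], TCP at [0.185, 0.597, 0.231] pointing down, gripper open.
Joint ranges: [-3.01, 3.01], [-1.01, 2.22], [0.06, 2.58], [-1.02, 4.17], [0.09, 2.62], [-3.14, 3.14]. Speed limits (rad/s): [2.57, 2.57, 3.14, 3.14, 3.14, 3.14].

INTERFACE

Orientations are given as a rotation vector (axis times angle).
In Python, from station import ctrl gives the robot as it stands. The module is installed in compiled form; this text tells all that it offers.
- The arm moves only by the shell command python3 -m creep 'ROWS' [FORCE]. ROWS is JSON, a list of rows, each a list of 5 numbers: the closure in counts, from 0 (fully open) to 255 (shut), then the shift along the tool's x, y, z in mm, then the turn about the tool's z in rad. A call has 1 to 12 rows; each row is the pose to reach, as a shift and turn from the pose commanded when the call began, along the tool's axes at that moment; what a row does not reach only later rows make up. A row lasts 1/12 s, in which the tool goes at most 41.7 mm and 7.16 degrees, less where a joint would pass 70% of its speed; a pose out of reach is approached as far as the arm can. A call with a gripper value outside its range is refused whole. The fingers move at their own pace and stop on an object; FORCE is the grip in N (left out, the last holds). Time passes only in rows, so rows that repeat a pose let the fingers close. It gives the time, the measured TCP pose, the force and the opening at its end, in the units of the state.
- ctrl.get_obs(): the state, without advancing time (a new reading comes with each control period).
- ctrl.get_image(name): name is "side" or "top" or "wrist"; returns the picture (400x640x3 uint8, red, green, blue); there is no depth.
- ctrl.calibration(name): a dict with "fx", "fy", "cx", "cy" (pixels), "k1" (the pictures are not rectified: a ray, as slopes to the right and down, at radius r is drawn at 1 + k1 r^2 times it, then the intrinsics apply), "R" (3x3) and "t" (3): a world point X has camera coordinates R X + t. Camera axes: x right, y down, z forward; pixel columns grow to the right and rows downward; lengths in m; the calibration is good to about 2 mm. A picture is of the moment at which its call begins: read the wrist's pose just before it. calibration takes no time and is no camera call; for the wrist camera it gives the pose at the moment of the call.
- ctrl.finish_job(): hands the job in, once; it reports no verdict.
Trained networks look in the newest picture that a camera, given by its name, has taken for a name from the list of things; names that differ only in an ending like _2 or _b are one class to them, and where a whole thing is asked for, a point or a joint stands for the part that bears it (a point fixed in the world has none). Each returns a list of dicts, best first, with "conf" (0 to 1); they miss things now and then, are a little off and sometimes report something else, mostly with a low value. They report only what shows in the picture. A call takes as long as a camera call. They do not tell look-alikes from the thing itself.
- ctrl.boxes_of(camera, label): "rect" ([left, top, width, height] in pixels, round what is visible of it).
- ctrl.outline_of(camera, label): "mask" (400x640 bool, what is visible of it) and "rect" ([left, top, width, height] in pixels, round what is visible of it).
The state is a dict: "t": time; "q": joint angles; "dq": joint speeds; "effort": joint torques, N m; "tool_pos": TCP position; "tool_rot": TCP orientation; "contact_force": force on the tool from outside, world axes, zero at the start; "wrist_torque": the same for the moment, N m; "opening": finger opening in m.
Only numpy, scipy, OpenCV 4.12 (cv2) and the standard library are available. Lean on these libraries where they do the work, as an engineer would, in place of code of your own. Each camera call takes 0.05 s, during which the arm holds its last target. There are 200 camera calls.

TASK

Run the check on the repaired circuit board with light touches of the fingertips: first touch the brass earth pin, then press the green key and after it the blue key on the grey fixture, and last the orange hold key on the yellow multimeter, pushing each of the three keys fully down so that it stays there. Leave the red and white keys alone, and do not pick up or shove the multimeter or anything else on the bench.

Things in the scene. Friction and masses are not known exactly. Their poses are not given: they have to be found in the camera images.
- earth_tip (a point): top centre of the earth pin: a brass mushroom-headed pin, head 24 mm diameter, standing upright from the middle of the earth block; its top is 58 mm above the bench when untouched
- earth_pin (a joint): how far the earth pin is pushed down, m: 0 up, 0.008 fully down; a soft spring (0.45 N per mm) raises it again, any touch that visibly sinks it (0.5 mm or more) counts
- earth_post: black block 70 x 70 x 30 mm with a steel collar (32 mm diameter, top 42 mm above the bench) around the brass earth pin; fixed to the bench; origin under its centre; stands to the robot's left or right of the fixture, with the multimeter on the other side
- fixture: grey test fixture fixed to the bench, 170 (x) x 270 (y) x 45 mm, origin under its centre; four round keys in a row along its near (-x) edge, 48 mm from its middle, spaced 58 mm, in any order of colour; behind them a blue circuit board and two steel clamps, up to 59 mm above the bench
- green_top (a point): top centre of the green key on the fixture, a flat round cap of 24 mm diameter in a black collar (38 mm diameter, 5 mm high), that goes straight down; top 63 mm above the bench when up and 55 mm when fully down
- key_green (a joint): how far the green key is pushed down, m: 0 up, 0.008 fully down; moves against about 3 N of friction and stays where it is left; at the bottom its springy cap gives another 4 mm, from 3.5 N to 9 N, and comes back
- switch_green: black collar (38 mm diameter, 5 mm high, origin at its underside) on the fixture's top, with the green key in it; fixed
- blue_top (a point): top centre of the blue key on the fixture, a flat round cap of 24 mm diameter in a black collar (38 mm diameter, 5 mm high), that goes straight down; top 63 mm above the bench when up and 55 mm when fully down
- key_blue (a joint): how far the blue key is pushed down, m: 0 up, 0.008 fully down; moves against about 3 N of friction and stays where it is left; at the bottom its springy cap gives another 4 mm, from 3.5 N to 9 N, and comes back
- switch_blue: black collar (38 mm diameter, 5 mm high, origin at its underside) on the fixture's top, with the blue key in it; fixed
- red_top (a point): top centre of the red key on the fixture, a flat round cap of 24 mm diameter in a black collar (38 mm diameter, 5 mm high), that goes straight down; top 63 mm above the bench when up and 55 mm when fully down
- key_red (a joint): how far the red key is pushed down, m: 0 up, 0.008 fully down; moves against about 3 N of friction and stays where it is left; at the bottom its springy cap gives another 4 mm, from 3.5 N to 9 N, and comes back (not to be pressed)
- white_top (a point): top centre of the white key on the fixture, a flat round cap of 24 mm diameter in a black collar (38 mm diameter, 5 mm high), that goes straight down; top 63 mm above the bench when up and 55 mm when fully down
- key_white (a joint): how far the white key is pushed down, m: 0 up, 0.008 fully down; moves against about 3 N of friction and stays where it is left; at the bottom its springy cap gives another 4 mm, from 3.5 N to 9 N, and comes back (not to be pressed)
- meter: yellow multimeter with a dark face, loose, lying flat on the bench, 190 (x) x 90 (y) x 42 mm, 0.35 to 0.65 kg; origin under its centre; display at its far (+x) end, low black dial towards its near end
- hold_top (a point): top centre of the orange hold key on the multimeter's face, a flat round cap of 24 mm diameter, 10 mm to the display's side of the meter's middle; goes straight down; top 57 mm above the bench when up and 49 mm when fully down
- key_hold (a joint): how far the hold key is pushed down, m: 0 up, 0.008 fully down; moves against about 3 N of friction and stays where it is left; at the bottom its springy cap gives another 4 mm, from 3.5 N to 9 N, and comes back
- screwdriver: loose small screwdriver, 150 mm; bystander
- tweezers: loose steel tweezers with black grips, 120 mm long; bystander
- flux: loose amber bottle, 36 mm diameter, 75 mm tall; bystander
- spool: loose solder spool, blue flanges 56 mm diameter, 40 mm tall; bystander
- parts_tray: loose black divided tray, 70 x 110 x 30 mm; bystander
- heatsink: loose finned aluminium heatsink, 50 x 60 x 22 mm; bystander
Not all that is in view belongs to the job. There is more than one size of the meter; the one meant has the size given above.

How it is judged:
By the outcome, as a careful person would: the job done as asked, in the order asked, and still so for the second after the job is handed in, with the robot touching nothing.
It also fails if it takes over 51 s, if anything falls off the work surface, if the arm or the gripper's body presses on something with over 40 N, if the wrist force passes 120 N, or if a joint passes its speed limit or range.

## Working session

There is one attempt and no reset: what is moved stays moved. The work goes in short steps, Python scripts to look and compute and a shell command to move; the robot and the scene stay as the last step left them, time stands still between calls to the robot, and variables do not carry over. Pictures are saved under pics/ and viewed, about 8 in all and at most 12, crops included, and the job is handed in when it is done.

```bash
mkdir -p pics; python3 - <<'E'
from station import ctrl
import cv2
o=ctrl.get_obs(); print(o['t'],o['tool_pos'],o['tool_rot'],ctrl.grip_point_offset)
for n in ("top","side"):
    im=ctrl.get_image(n); cv2.imwrite(f"pics/{n}0.png",im[:,:,::-1])
    c=ctrl.calibration(n); print(n,c)
E
```

```text
0.0 [0.18431119 0.59655491 0.23006191] [-0.4690639  -3.10583078  0.00312374] 0.0187
top {'fx': 492.7013773345202, 'fy': 492.7013773345202, 'cx': 317.29567459370736, 'cy': 195.93853306782063, 'k1': -0.012852648480694928, 'R': array([[ 0.01742677, -0.99983536, -0.00505654],
       [-0.97722692, -0.0159626 , -0.21159571],
       [ 0.21148015,  0.00862882, -0.9773442 ]]), 't': array([0.02164828, 0.54394398, 1.10094337])}
side {'fx': 459.4781183497468, 'fy': 459.4781183497468, 'cx': 317.7230300324195, 'cy': 191.60509166902466, 'k1': 0.040969807061482684, 'R': array([[ 0.99654019, -0.08307982,  0.00232143],
       [-0.04160613, -0.52285453, -0.85140594],
       [ 0.07194843,  0.84836365, -0.52450219]]), 't': array([-0.52553831,  0.09348652,  1.12051249])}
```

View pics/top0.png

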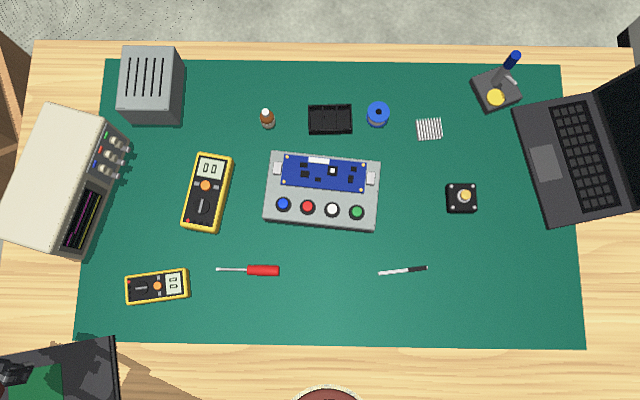

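View pics/side0.png

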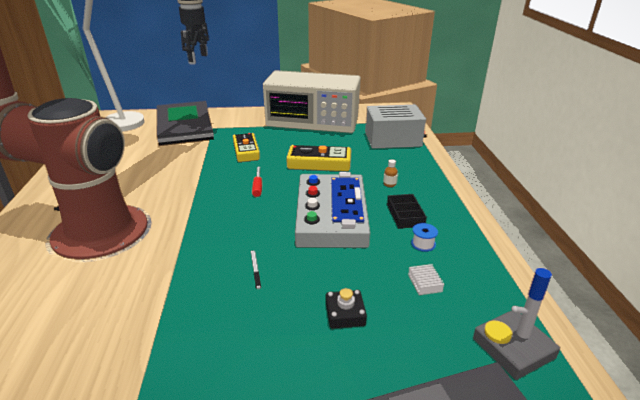

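Top view: the blue key is at (283,204), red (307,207), white (332,210) and green (356,212). The brass pin is at (464,196); the yellow sponge at (495,97) is a look-alike. There are two meters: a large one at (206,192) with its hold key at (205,185), and a small one at (157,287) with its hold key at (157,286). I'll measure them and check the choice.

```bash
cat > h.py <<'E'
import numpy as np, cv2
from station import ctrl
def K(c): return np.array([[c['fx'],0,c['cx']],[0,c['fy'],c['cy']],[0,0,1]]), np.array([c['k1'],0,0,0,0.])
def ray(c,p):
    k,d=K(c); s=np.array(p,float)
    u=((s[0]-c['cx'])/c['fx'],(s[1]-c['cy'])/c['fy']); v=np.array(u)
    for _ in range(20): v=np.array(u)/(1+c['k1']*(v@v))
    R=np.array(c['R']); return -R.T@c['t'], R.T@np.array([v[0],v[1],1])
def onz(c,p,z):
    o,d=ray(c,p); return o+d*(z-o[2])/d[2]
def proj(c,X):
    X=np.array(c['R'])@X+c['t']; v=X[:2]/X[2]; v=v*(1+c['k1']*(v@v)); return v*[c['fx'],c['fy']]+[c['cx'],c['cy']]
H=dict(green_top=((45,90),.063),blue_top=((105,125),.063),red_top=((0,6),.063),hold_top=((8,18),.057),earth_tip=((18,30),.058))
def blob(im,name,p,r=14):
    (a,b),_=H[name]; x,y=map(int,p); h=cv2.cvtColor(im,cv2.COLOR_RGB2HSV)
    m=(h[...,0]>=a)&(h[...,0]<=b)&(h[...,1]>110)&(h[...,2]>70)
    w=np.zeros_like(m); w[y-r:y+r+1,x-r:x+r+1]=1
    n,l,s,c=cv2.connectedComponentsWithStats((m&w).astype(np.uint8))
    i=1+np.argmin([np.hypot(*(c[j]-p))-.05*s[j,4] for j in range(1,n)]) if n>1 else 0
    return c[i],s[i,4]
E
python3 - <<'E'
from h import *
P={'top':dict(green_top=(356,212),blue_top=(283,204),red_top=(307,207),hold_top=(205,185),earth_tip=(464,196)),
'side':dict(green_top=(312,216),blue_top=(313,181),red_top=(313,191),hold_top=(322,150),earth_tip=(346,296))}
for n in P:
    im=ctrl.get_image(n); c=ctrl.calibration(n)
    for k,p in P[n].items():
        q,a=blob(im,k,p,9); print(n,k,q.round(1),a,onz(c,q,H[k][1]).round(4))
    if n=='top':
        cv2.imwrite('pics/crop.png',cv2.resize(im[140:310,110:500],None,fx=2,fy=2,interpolation=cv2.INTER_CUBIC)[...,::-1])
    for l,z in (('meter',.042),('fixture',.045),('earth_post',.03)):
        for o in ctrl.outline_of(n,l):
            ct=max(cv2.findContours(o['mask'].astype(np.uint8),0,2)[0],key=cv2.contourArea)
            X=np.array([onz(c,q[0],z)[:2] for q in ct]).astype(np.float32)
            print(n,l,round(o['conf'],2),o['rect'],cv2.minAreaRect(X))
E
```

```text
top green_top [356.5 211.3] 88 [ 0.5074 -0.061   0.063 ]
top blue_top [282.4 203. ] 97 [0.5242 0.112  0.063 ]
top red_top [307.  205.8] 89 [0.5187 0.0545 0.063 ]
top hold_top [205.1 185. ] 94 [0.566  0.2973 0.057 ]
top earth_tip [465.5 194.2] 80 [ 0.5534 -0.318   0.058 ]
top meter 0.98 [124.3, 264.1, 68.1, 39.3] ((0.3298203945159912, 0.39701002836227417), (0.06968452036380768, 0.14961013197898865), 9.392075538635254)
top fixture 0.58 [263.4, 151.1, 120.0, 81.5] ((0.562279999256134, 0.021070487797260284), (0.2738765478134155, 0.17787538468837738), 84.20223236083984)
top fixture 0.53 [200.3, 180.8, 12.0, 9.3] ((0.5688267946243286, 0.2993409335613251), (0.019710132852196693, 0.02199147827923298), 0.9264599084854126)
top earth_post 0.81 [447.2, 181.4, 33.7, 31.4] ((0.5504283905029297, -0.31484657526016235), (0.07386216521263123, 0.07968530058860779), 0.9393373131752014)
side green_top [311.5 216. ] 81 [ 0.5067 -0.0722  0.063 ]
side blue_top [312.9 179. ] 70 [0.5228 0.0978 0.063 ]
side red_top [312.5 189.7] 78 [0.5176 0.0443 0.063 ]
side hold_top [322.2 149. ] 62 [0.5644 0.2846 0.057 ]
si
[... 413 characters left out ...]
29663, -0.2189135104417801), (0.01130023691803217, 0.11313344538211823), 9.032936096191406)
side meter 0.23 [252.1, 167.1, 9.0, 26.5] ((0.3735441267490387, 0.11347177624702454), (0.023669611662626266, 0.10962270200252533), 1.2259676456451416)
side fixture 0.59 [294.5, 171.0, 73.1, 77.9] ((0.5608658194541931, -0.00169333815574646), (0.3343915045261383, 0.17173445224761963), 84.41295623779297)
side earth_post 0.63 [327.8, 290.5, 38.8, 38.5] ((0.5509597063064575, -0.3294009864330292), (0.07144398242235184, 0.09708022326231003), 0.24400679767131805)
side earth_post 0.58 [292.8, 171.1, 75.3, 75.1] ((0.5623933672904968, 0.02301025390625), (0.3367983400821686, 0.173836812376976), 85.44947052001953)
```

View pics/crop.png

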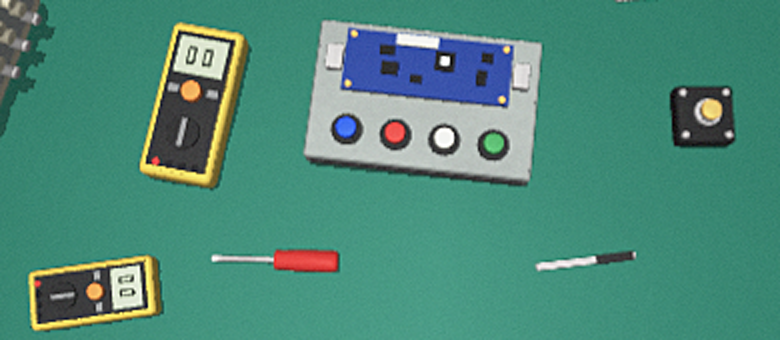

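The small meter measures 150 x 70 mm, so it is the look-alike. The meter meant is the large one at (206,192), with its orange key at (205,185). The crop confirms the pin, the key order (blue, red, white, green) and the clear gaps between them. I'm heading for the pin now.

```bash
cat > go.py <<'E'
import sys
from h import *
from scipy.spatial.transform import Rotation as R
o=ctrl.get_obs(); T=np.array(list(map(float,sys.argv[1:4])))
print('t',round(o['t'],2),'shift mm',(R.from_rotvec(o['tool_rot']).inv().apply(T-o['tool_pos'])*1000).round(1),'pos',o['tool_pos'].round(4),'F',o['contact_force'].round(1))
E
python3 go.py 0.5534 -0.318 0.16
```

```text
t 0.5 shift mm [-622.6 -765.3   71.3] pos [0.1846 0.5971 0.2312] F [-0.1 -0.2 -0.5]
```

```bash
python3 -m creep '[[255,-26,-32,0,0],[255,-52,-64,0,0],[255,-78,-96,0,0],[255,-104,-128,0,0],[255,-130,-160,0,0],[255,-156,-192,0,0],[255,-182,-224,0,0],[255,-208,-256,0,0],[255,-234,-288,0,0],[255,-260,-320,0,0],[255,-286,-352,0,0],[255,-312,-384,0,0]]' 20; python3 go.py 0.5534 -0.318 0.16
```

```text
t: 1.5
tool_pos: [0.3695, 0.1363, 0.2318]
tool_rot: [0.468, 3.105, 0.001]
contact_force: [1.1, 0.6, 0.4]
opening: -0.0
t 1.5 shift mm [-309.6 -379.9   72. ] pos [0.3695 0.1363 0.2318] F [1.1 0.6 0.4]
```

```bash
python3 -m creep '[[255,-26,-32,0,0],[255,-52,-64,0,0],[255,-78,-96,0,0],[255,-104,-128,0,0],[255,-130,-160,0,0],[255,-156,-192,10,0],[255,-182,-224,20,0],[255,-208,-256,30,0],[255,-234,-288,40,0],[255,-260,-320,50,0],[255,-286,-352,60,0],[255,-310,-380,70,0]]'
python3 -m creep '[[255,0,0,0,0],[255,0,0,0,0],[255,0,0,0,0]]'; python3 go.py 0.5534 -0.318 0.075
python3 - <<'E'
from h import *
c=ctrl.calibration('wrist'); im=ctrl.get_image('wrist'); cv2.imwrite('pics/w1.png',im[...,::-1])
print(proj(c,np.array([.5534,-.318,.058])), proj(c,ctrl.get_obs()['tool_pos']))
for b in ctrl.boxes_of('wrist','earth_pin')[:3]: print(b)
E
```

```text
t: 2.5
tool_pos: [0.5533, -0.3178, 0.1612]
tool_rot: [0.47, 3.106, -0.0]
contact_force: [0.1, 0.3, -0.1]
opening: 0.0002
t: 2.75
tool_pos: [0.5526, -0.3154, 0.1614]
tool_rot: [-0.47, -3.106, -0.001]
contact_force: [-0.0, -0.7, -0.2]
opening: -0.0001
t 2.75 shift mm [-1.6 -2.3 86.4] pos [ 0.5526 -0.3154  0.1614] F [-0.  -0.7 -0.2]
[318.28628153 203.90194355] [322.12165581 258.32161412]
{'rect': [302.4, 190.3, 27.3, 23.6], 'conf': 0.98}
{'rect': [395.4, 277.3, 49.0, 55.4], 'conf': 0.72}
```

View pics/w1.png

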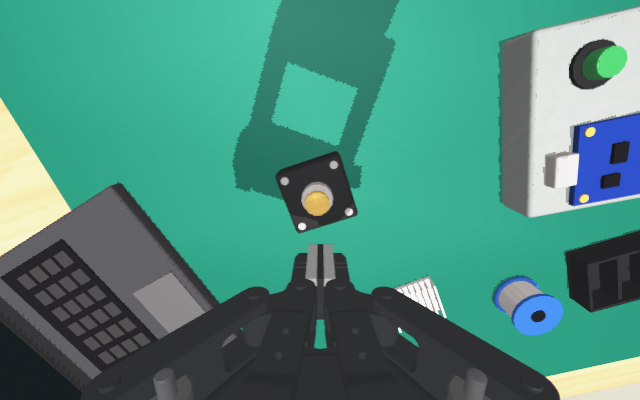

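The wrist view shows the brass pin at (317,203), against a predicted (318,204). I'll go down onto it, aiming to sink it about 4 mm.

```bash
python3 -m creep '[[255,-2,-2,25,0],[255,-2,-2,50,0],[255,-2,-2,75,0],[255,-2,-2,90,0],[255,-2,-2,96,0],[255,-2,-2,100,0],[255,-2,-2,103,0],[255,-2,-2,105,0],[255,-2,-2,107,0],[255,-2,-2,107,0],[255,-2,-2,107,0]]'; python3 go.py 0.5534 -0.318 0.053
python3 - <<'E'
from h import *
im=ctrl.get_image('side');cv2.imwrite('pics/s1.png',cv2.resize(im[220:345,270:430],None,fx=4,fy=4)[...,::-1])
E
```

```text
t: 3.77
tool_pos: [0.5549, -0.3185, 0.0558]
tool_rot: [0.469, 3.104, -0.001]
contact_force: [0.9, -0.1, 0.9]
opening: -0.0002
t 3.77 shift mm [1.6 0.1 2.8] pos [ 0.5549 -0.3185  0.0558] F [ 0.9 -0.1  0.9]
```

View pics/s1.png

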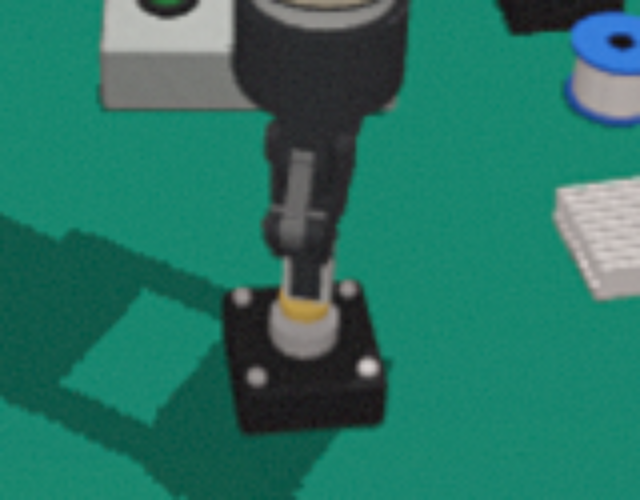

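The fingertips are on the brass head at about (305,300) in the crop, and the force is 0.9 N. I'll sink it a little further to be sure.

```bash
python3 -m creep '[[255,0,0,1,0],[255,0,0,2,0],[255,0,0,3,0],[255,0,0,3,0],[255,0,0,3,0],[255,0,0,3,0]]'; python3 go.py 0.5074 -0.061 0.12
```

```text
t: 4.32
tool_pos: [0.5545, -0.3184, 0.0521]
tool_rot: [0.469, 3.105, -0.001]
contact_force: [2.5, -1.3, 3.4]
opening: -0.0001
t 4.32 shift mm [121.  232.  -68.2] pos [ 0.5545 -0.3184  0.0521] F [ 2.5 -1.3  3.4]
```

The pin sank about 6 mm at 3.4 N. I'll lift and move to the green key.

```bash
python3 -m creep '[[255,0,0,-30,0],[255,0,0,-60,0],[255,0,0,-90,0],[255,16,32,-90,0],[255,32,64,-90,0],[255,48,96,-90,0],[255,64,128,-90,0],[255,80,160,-90,0],[255,96,190,-90,0],[255,110,215,-90,0],[255,121,232,-90,0],[255,121,232,-90,0]]'
python3 -m creep '[[255,0,0,0,0],[255,0,0,0,0],[255,0,0,0,0]]'; python3 go.py 0.5074 -0.061 0.063
cat > look.py <<'E'
import sys
from h import *
n=sys.argv[1]; x,y=map(float,sys.argv[2:4]); o=ctrl.get_obs(); c=ctrl.calibration('wrist'); im=ctrl.get_image('wrist')
p=proj(c,np.array([x,y,H[n][1]])); q,a=blob(im,n,p,30); print('pred',p.round(0),'blob',q.round(1),a,'at',onz(c,q,H[n][1]).round(4))
for b in ctrl.boxes_of('wrist',n)[:3]: print(b['rect'],b['conf'])
cv2.imwrite(f'pics/w_{n}.png',im[...,::-1])
E
python3 look.py green_top 0.5074 -0.061
```

```text
t: 5.32
tool_pos: [0.5046, -0.0574, 0.14]
tool_rot: [-0.463, -3.103, -0.002]
contact_force: [0.5, -0.4, -0.1]
opening: -0.0001
t: 5.57
tool_pos: [0.507, -0.0616, 0.1413]
tool_rot: [-0.471, -3.105, 0.0]
contact_force: [0.7, -0.2, -0.2]
opening: 0.0
t 5.57 shift mm [-0.3  0.7 78.3] pos [ 0.507  -0.0616  0.1413] F [ 0.7 -0.2 -0.2]
pred [322. 212.] blob [320.3 210. ] 652 at [ 0.5055 -0.0617  0.063 ]
[307.1, 192.5, 30.0, 29.5] 0.83
[76.9, 307.0, 29.1, 22.8] 0.66
```

View pics/w_green_top.png

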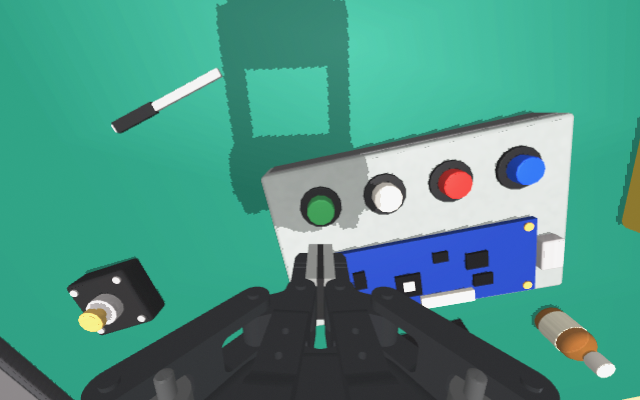

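The green key is at (320,207), right where predicted. I'll press it.

```bash
python3 -m creep '[[255,0,0,30,0],[255,0,0,60,0],[255,0,0,70,0],[255,0,0,75,0],[255,0,0,78,0],[255,0,0,81,0],[255,0,0,84,0],[255,0,0,86,0],[255,0,0,88,0],[255,0,0,88,0],[255,0,0,88,0],[255,0,0,88,0]]'; python3 go.py 0.5065 -0.061 0.053
```

```text
t: 6.67
tool_pos: [0.5081, -0.0611, 0.0546]
tool_rot: [0.469, 3.104, -0.001]
contact_force: [1.0, -1.5, 3.5]
opening: 0.0
t 6.67 shift mm [ 1.6 -0.4  1.6] pos [ 0.5081 -0.0611  0.0546] F [ 1.  -1.5  3.5]
```

Just at the bottom stop; I'll press slightly further, into the springy range.

```bash
python3 -m creep '[[255,0,0,1,0],[255,0,0,2,0],[255,0,0,2.5,0],[255,0,0,2.5,0],[255,0,0,2.5,0],[255,0,0,2.5,0]]'; python3 go.py 0.523 0.112 0.13
```

```text
t: 7.17
tool_pos: [0.5081, -0.0611, 0.0523]
tool_rot: [0.469, 3.104, -0.001]
contact_force: [0.2, -2.2, 6.7]
opening: 0.0
t 7.17 shift mm [ 36.7 169.7 -77.8] pos [ 0.5081 -0.0611  0.0523] F [ 0.2 -2.2  6.7]
```

The reading is 6.7 N at z = 52.3 mm, so the key is fully down with the cap compressed. Next is blue.

```bash
python3 -m creep '[[255,0,0,-25,0],[255,0,0,-55,0],[255,0,0,-88,0],[255,6,28,-88,0],[255,12,56,-88,0],[255,18,84,-88,0],[255,24,112,-88,0],[255,30,138,-88,0],[255,34,158,-88,0],[255,37,170,-88,0],[255,37,170,-88,0],[255,37,170,-88,0]]'
python3 -m creep '[[255,0,0,0,0],[255,0,0,0,0]]'; python3 go.py 0.523 0.112 0.053
python3 look.py blue_top 0.523 0.112
```

```text
t: 8.17
tool_pos: [0.5213, 0.1127, 0.1383]
tool_rot: [-0.467, -3.105, 0.001]
contact_force: [0.2, -0.8, 0.3]
opening: 0.0002
t: 8.33
tool_pos: [0.5218, 0.1117, 0.1389]
tool_rot: [-0.471, -3.106, 0.0]
contact_force: [-0.1, 0.2, 0.1]
opening: 0.0002
t 8.33 shift mm [-1.1  0.7 85.9] pos [0.5218 0.1117 0.1389] F [-0.1  0.2  0.1]
pred [322. 214.] blob [321.  212.5] 709 at [0.5218 0.1117 0.063 ]
[309.1, 197.9, 25.0, 29.1] 0.59
```

View pics/w_blue_top.png

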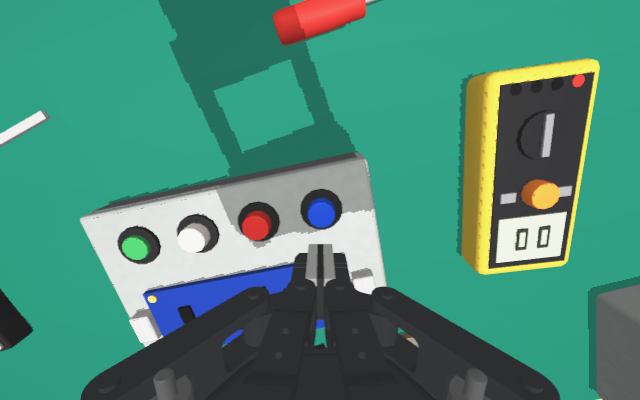

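The green key (138,245) now sits low in its collar, and the blue key is under the fingers at (321,212). I'll press it.

```bash
python3 -m creep '[[255,0,0,30,0],[255,0,0,58,0],[255,0,0,69,0],[255,0,0,73,0],[255,0,0,76,0],[255,0,0,79,0],[255,0,0,82,0],[255,0,0,85,0],[255,0,0,88,0],[255,0,0,88,0],[255,0,0,88,0],[255,0,0,88,0]]'; python3 go.py 0.566 0.2973 0.13
```

```text
t: 9.43
tool_pos: [0.5232, 0.1127, 0.0527]
tool_rot: [0.469, 3.104, 0.0]
contact_force: [-1.7, -0.1, 7.1]
opening: 0.0001
t 9.43 shift mm [ 13.4 189.1 -77.2] pos [0.5232 0.1127 0.0527] F [-1.7 -0.1  7.1]
```

Blue is fully down at 7.1 N, z = 52.7 mm. Next is the hold key on the large meter.

```bash
python3 -m creep '[[255,0,0,-25,0],[255,0,0,-55,0],[255,0,0,-85,0],[255,2,28,-85,0],[255,4,56,-85,0],[255,6,84,-85,0],[255,8,112,-85,0],[255,10,140,-85,0],[255,12,168,-85,0],[255,13,182,-85,0],[255,13,189,-85,0],[255,13,189,-85,0]]'
python3 -m creep '[[255,0,0,0,0],[255,0,0,0,0],[255,0,0,0,0]]'; python3 go.py 0.565 0.2973 0.047
python3 look.py hold_top 0.565 0.2973
```

```text
t: 10.43
tool_pos: [0.5654, 0.2979, 0.1359]
tool_rot: [0.467, 3.107, 0.0]
contact_force: [-0.8, -0.8, -0.6]
opening: -0.0001
t: 10.68
tool_pos: [0.5652, 0.2959, 0.136]
tool_rot: [-0.471, -3.106, 0.001]
contact_force: [-0.0, 0.2, 0.1]
opening: -0.0001
t 10.68 shift mm [ 0.6  1.3 89. ] pos [0.5652 0.2959 0.136 ] F [-0.   0.2  0.1]
pred [322. 210.] blob [322.8 209.2] 699 at [0.5641 0.2979 0.057 ]
[310.9, 195.0, 26.4, 29.3] 0.93
[0.0, 239.0, 5.7, 19.5] 0.37
```

View pics/w_hold_top.png

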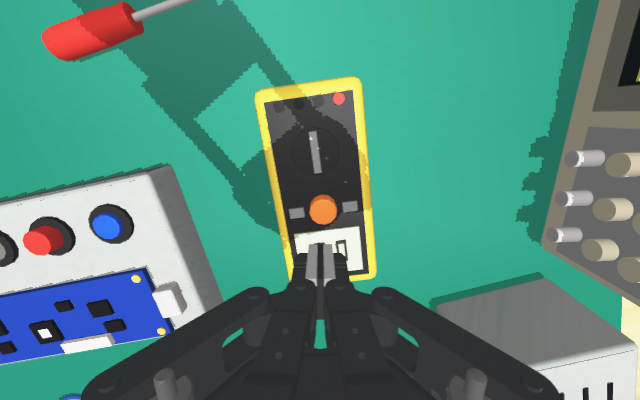

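The orange key is at (323,209), matching the prediction, and the blue key (112,224) is down in its collar. I'll press it.

```bash
python3 -m creep '[[255,1,1.5,30,0],[255,1,1.5,58,0],[255,1,1.5,71,0],[255,1,1.5,76,0],[255,1,1.5,79,0],[255,1,1.5,82,0],[255,1,1.5,85,0],[255,1,1.5,88,0],[255,1,1.5,90.5,0],[255,1,1.5,90.5,0],[255,1,1.5,90.5,0],[255,1,1.5,90.5,0]]'; python3 go.py 0.565 0.2973 0.047
```

```text
t: 11.78
tool_pos: [0.566, 0.2992, 0.0473]
tool_rot: [0.469, 3.104, 0.002]
contact_force: [-0.8, -1.7, 5.8]
opening: -0.0001
t 11.78 shift mm [ 0.4 -2.1  0.3] pos [0.566  0.2992 0.0473] F [-0.8 -1.7  5.8]
```

The reading is 5.8 N at z = 47.3 mm, so hold is fully down. I'll lift straight up, back off and check.

```bash
python3 -m creep '[[255,0,0,-15,0],[255,0,0,-40,0],[255,0,0,-75,0],[255,0,0,-110,0],[255,0,0,-150,0],[255,30,0,-180,0],[255,70,0,-190,0],[255,110,0,-190,0],[255,150,0,-190,0],[255,170,0,-190,0],[255,170,0,-190,0],[255,170,0,-190,0]]'
python3 -m creep '[[255,0,0,0,0],[255,0,0,0,0],[255,0,0,0,0]]'
python3 - <<'E'
from h import *
a=cv2.imread('pics/top0.png')[...,::-1]; b=ctrl.get_image('top'); s=ctrl.get_image('side')
h=lambda i,y,x:cv2.resize(i[y:y+95,x:x+200],None,fx=3.9,fy=3,interpolation=cv2.INTER_CUBIC)
cv2.imwrite('pics/end.png',np.vstack([h(b,145,185),h(s,140,250)])[...,::-1])
for n,p in dict(hold_top=(205,185),green_top=(356,212),blue_top=(283,204),red_top=(307,206)).items(): print(n,blob(a,n,p,9),blob(b,n,p,9))
def yel(i):
    H_=cv2.cvtColor(i,cv2.COLOR_RGB2HSV); m=cv2.inRange(H_,(22,130,100),(32,255,255)); ys,xs=np.nonzero(m[145:240,175:240]); return cv2.minAreaRect(np.c_[xs,ys].astype(np.float32))
print(yel(a),yel(b))
E
```

```text
t: 12.78
tool_pos: [0.4017, 0.3495, 0.2365]
tool_rot: [0.466, 3.105, 0.002]
contact_force: [-0.3, 0.0, 0.2]
opening: -0.0002
t: 13.03
tool_pos: [0.4033, 0.3487, 0.2356]
tool_rot: [-0.471, -3.106, 0.0]
contact_force: [-0.5, -0.1, -0.7]
opening: 0.0002
hold_top (array([205.        , 185.13684211]), np.int32(95)) (array([205.43055556, 185.18055556]), np.int32(72))
green_top (array([356.47727273, 211.29545455]), np.int32(88)) (array([356.34939759, 211.65060241]), np.int32(83))
blue_top (array([282.41237113, 203.04123711]), np.int32(97)) (array([282.49438202, 203.56179775]), np.int32(89))
red_top (array([306.9010989 , 205.82417582]), np.int32(91)) (array([306.90322581, 205.82795699]), np.int32(93))
((31.662273406982422, 46.804534912109375), (39.11595916748047, 78.97852325439453), 13.134021759033203) ((31.719669342041016, 46.81639099121094), (39.108463287353516, 79.01856994628906), 13.240520477294922)
```

View pics/end.png

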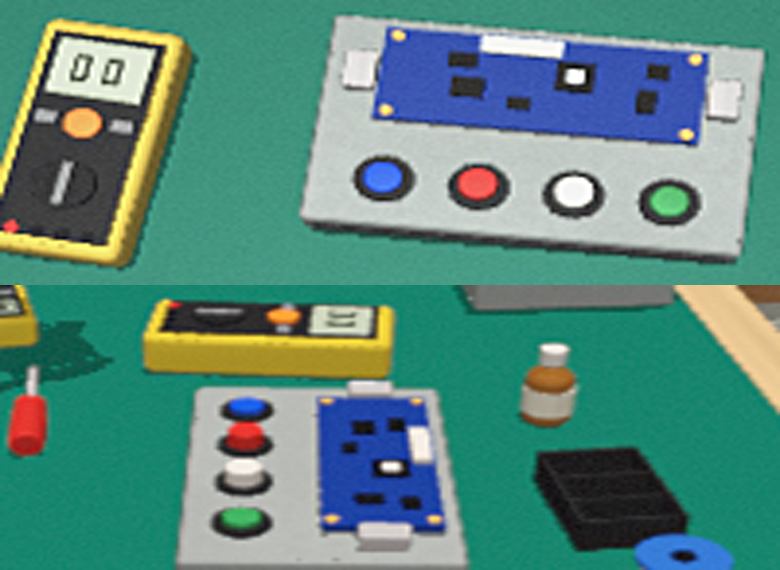

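The end view shows the green (240,518), blue (247,408) and hold (284,315) keys down. Red and white still stand up, and the meter hasn't moved. I'm handing the job in.

```bash
python3 -c "
from station import ctrl
print(ctrl.finish_job())"
```

```text
the job is handed in; nothing more can be done
None
```

The check is done and handed in. With the fingers shut, I touched the earth pin first, then pressed green, blue and the large meter's hold key, in that order.

| Step | Tip height at bottom | Force |
|---|---|---|
| Earth pin | sank about 6 mm | 3.4 N |
| Green key | 52.3 mm (stop at 55 mm) | 6.7 N |
| Blue key | 52.7 mm (stop at 55 mm) | 7.1 N |
| Hold key | 47.3 mm (stop at 49 mm) | 5.8 N |

The last side and top views show green, blue and hold down and red and white still up. The meter's outline in the top view is unchanged to within about 0.1 pixel. The robot was clear of everything at 13 s, well inside the 51 s limit.

Two checks disagreed early on:
- **Key positions:** the side camera put the keys about 10 to 14 mm off in y, probably because it also sees the sides of the caps. I used the top-camera positions, and the wrist camera agreed with them to about 2 mm.
- **Meter detection:** the network reported only the smaller meter (150 x 70 mm) in the top view. I took the other, larger one as the meter meant. Its size was not cleanly measured.

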